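Lock the trimmer guard with its spring-catch bolt

ROBOT

A 6-joint arm with a two-finger parallel gripper is mounted at the origin on the work surface. World frame = base frame: x ahead of the robot, y to its left, z up, the work surface at z = 0. Lengths are in m, angles in degrees, forces in N, time in s.
With the tool pointing down it reaches from about 0.35 to 0.875 m from the base axis. Payload 4.2 kg.
Tool frame: the origin (TCP) lies on the front face of the gripper's body, between the roots of the fingers; the fingertips stand 70 mm ahead of it and the grasp point (between the pads) lies 51 mm ahead of it; x points along the fingers, y is the direction in which the jaws open and shut, and the axes are right-handed (so a half turn about x gives the same grasp; the last joint's range is limited). The gripper opens to 87 mm and grips with 3 to 60 N. Pads are 19 mm wide; open, the fingers measure 117 mm over their backs; the gripper's body (75 mm by 190 mm) begins 51 mm behind the grasp point.
Start: joints at [-60.355, 22.042, 0.453, 0, -68.411, -14.817], TCP at [0.16, -0.604, 0.292] pointing down, gripper open.
Joint ranges: [-179.83, 179.83], [-69.29, 118.12], [-61.27, 80.66], [-181.25, 117.63], [-171.15, -9.14], [-177.46, 177.46]. Speed limits (degrees/s): [159.86, 159.86, 180, 180, 180, 180].

INTERFACE

Orientations are given as a 3x3 rotation matrix whose columns are the frame's x, y, z axes.
In Python, from station import r, viewer, spotter gives the robot as it stands.
- The arm moves only by the tool move_arm, never from a script. Its argument "series" is a list that holds one entry, the list of rows, each a list of 7 numbers: the turn, a rotation vector about the world's x, y, z scaled (see below), then the shift along the world's x, y, z scaled (see below), then the opening, from 0 (shut) to 1 (fully open). A call has 1 to 20 rows; each row shifts and turns the pose as measured when the row begins; what a row does not reach is not made up. The controller multiplies each number of a shift by 60 mm and each number of a turn by 8 degrees. A row lasts 1/8 s, in which the tool goes at most 62.5 mm and 10.7 degrees, less where a joint would pass 70% of its speed; a pose out of reach is approached as far as the arm can. A call with a number of a shift or a turn outside -1 to 1 is refused whole. A call with a gripper value outside its range is refused whole. The fingers move at their own pace and stop on an object; the grip force is fixed at half the most. Time passes only in rows, so rows that do not move let the fingers close. It gives the time, the measured TCP pose, the force and the opening at its end, in the units of the state.
- r.sense(): the state, without advancing time (a new reading comes with each control period).
- viewer.capture(name): name is "scene" or "top" or "wrist"; returns (picture, depth): 480x640x3 uint8, red, green, blue; 480x640 float32, m along the optical axis (not along the pixel's ray), 0 where there is no reading.
- viewer.camera_params(name): a dict with "mtx" (3x3 intrinsics, pixels), "pose" (4x4, takes a point from camera to world coordinates). Camera axes: x right, y down, z forward; pixel columns grow to the right and rows downward; lengths in m; the calibration is good to about 2 mm. The wrist camera is an equidistant fisheye: a pixel r from the principal point sees the ray r / f radians off the axis. A picture is of the moment at which its call begins: read the wrist's pose just before it. camera_params takes no time and is no camera call; for the wrist camera it gives the pose at the moment of the call.
- r.finish_job(): hands the job in, once; it reports no verdict.
Trained networks look in the newest picture that a camera, given by its name, has taken for a name from the list of things; names that differ only in an ending like _2 or _b are one class to them, and where a whole thing is asked for, a point or a joint stands for the part that bears it (a point fixed in the world has none). Each returns a list of dicts, best first, with "conf" (0 to 1); they miss things now and then, are a little off and sometimes report something else, mostly with a low value. They report only what shows in the picture. A call takes as long as a camera call.
- spotter.find_in(camera, name): "centre" ([column, row] in pixels, amid what is visible of it).
- spotter.trace(camera, name): "mask" (480x640 bool, what is visible of it) and "centre" ([column, row] in pixels, amid what is visible of it).
The state is a dict: "time_s": time; "joints": joint angles; "joint_velocities": joint speeds; "effort": joint torques, N m; "tcp_pos": TCP position; "ee_rot": TCP orientation; "wrist_force": force on the tool from outside, world axes, zero at the start; "moment": the same for the moment, N m; "gripper_width": opening from 0.0 (shut) to 1.0 (fully open).
Only numpy, scipy, OpenCV 4.12 (cv2) and the standard library are available. Lean on these libraries where they do the work, as an engineer would, in place of code of your own. Each camera call takes 0.05 s, during which the arm holds its last target.

TASK

Lock the guard of the green strip trimmer: hold the long yellow spring catch down with one fingertip, and with the other push the red thumb tab so that the steel bolt slides fully home into the blue keeper, keeping the catch down all the way. Then lift off so that the catch springs back up and locks the bolt, and leave the hand clear. Only push with the fingers: do not pick up or shift the loose things lying around.

Things in the scene. Friction and masses are not known exactly. Their poses are not given: they have to be found in the camera images.
- trimmer: Green bench machine, fixed: casing 305 x 385 mm, deck 50 mm above the bench. Origin on the bench plane, z up; 'machine' x, y below are its axes, in mm. Bolt bar along y at x 31, sliding to +y; catch paddle along y at x -35. Clear guard hood at x 100 to 210, y -120 to 90, top 120 above the bench. Two steel staples over the bar at y -100 to -85 and 56 to 74, tops 84 above the bench.
- catch (a joint): How far the spring catch (yellow paddle) is pressed straight down, m: 0 up, locking the bolt; 0.010 bottom stop. Spring 4 N at first, 8 N at the bottom; returns by itself. Its steel tooth sits in a rack on the bolt and is clear only when pressed more than 6 mm (7 to 10 is good). Let up part way along the slide, it locks in the next gap of the rack.
- catch_top (a point): Middle of the top face of the yellow paddle, which is 30 mm wide (machine x) and 120 mm long (machine y -75 to 45), 105 mm above the bench when up, 95 fully pressed. A fingertip can slide along it while pressing. From the paddle's edge to the red tab there is a 34 mm gap along x; their middles are 66 mm apart.
- bolt (a joint): Travel of the bolt along machine +y, m. Starts between 0 and 0.002; 0.040 is fully home, at its end stop. About 3 N of friction; it stays where it is left. With the catch up it has only some 2 mm of play; at home the catch can spring fully up only from 0.0375 on.
- bolt_tab (a point): Middle of the top edge of the red thumb tab on the bolt, moving with it: an upright plate 34 mm wide (machine x 14 to 48), 8 mm thick along y, from the bar's top (78 mm above the bench) to 120 mm above it. Its middle is at machine y -20 with the bolt at 0, +20 at home. Push its -y face. A fingertip level with the pressed paddle passes 17 mm over the bar, 11 mm over the staples.
- keeper (a point): Middle of the top of the blue keeper staple on the guard's lug, which takes the bolt's tip: machine x 31, y 115, 86 mm above the bench, 20 mm long along y. Fixed to the machine; shows which way the bolt goes.
- jar: Loose amber jar with a white cap, 42 mm across, 65 mm tall, standing on the deck at the bolt's tail end. Origin at its underside. Leave it alone.
- pin: Loose brass locating pin, 18 mm across, 50 mm tall, standing on the deck near the keeper, on the paddle's side. Origin at its underside. Leave it alone.
- band: Loose orange plastic ring, 110 mm across, 14 mm thick, flat on the bench on the machine's +y side. Origin at its underside centre. Leave it alone.
- wrench: Loose steel wrench, about 180 mm long, lying on the bench on the machine's -y side, long axis its x. Leave it alone.

How it is judged:
By the outcome, as a careful person would: the job done as asked, in the order asked, and still so for the second after the job is handed in, with the robot touching nothing.
It also fails if it takes over 40 s, if anything falls off the work surface, if the arm or the gripper's body presses on something with over 40 N, if the wrist force passes 120 N, or if a joint passes its speed limit or range.

## Working session

There is one attempt and no reset: what is moved stays moved. The work goes in short steps, Python scripts to look and compute and a tool call to move; the robot and the scene stay as the last step left them, time stands still between calls to the robot, and variables do not carry over. Pictures are saved under pics/ and viewed, and the job is handed in when it is done.

Besides the shell and the picture viewer there is one more tool, called after ">>>" as name(argument=value, ...), one argument or row to a line, values as JSON. move_arm: Moves the arm, as the interface text tells. Its arguments: {"type":"object","properties":{"series":{"type":"array","items":{"type":"array","items":{"type":"array","items":{"type":"number","minimum":-1,"maximum":1}}}}},"required":["series"]}

```bash
ls; mkdir -p pics; python3 - <<'E'
from station import r, viewer, spotter
import cv2,numpy as np
s=r.sense();print({k:(np.round(v,3).tolist() if k!='time_s' else v) for k,v in s.items()})
for n in ["scene","top","wrist"]:
    p,d=viewer.capture(n);cv2.imwrite(f"pics/a_{n}.png",p[:,:,::-1]);np.save(f"pics/a_{n}.npy",d)
    c=viewer.camera_params(n);print(n,np.round(c['mtx'],1).tolist(),np.round(c['pose'],3).tolist())
E
```

```text
pics
{'time_s': 0.0, 'joints': [-60.355, 22.088, 0.38, -0.03, -68.41, -14.818], 'joint_velocities': [0.017, -0.029, 0.112, 0.041, -0.045, 0.022], 'effort': [0.0, -39.066, 18.74, 4.22, 0.011, -0.0], 'tcp_pos': [0.16, -0.604, 0.291], 'ee_rot': [[-0.001, -0.256, 0.967], [0.002, 0.967, 0.256], [-1.0, 0.002, -0.0]], 'wrist_force': [-0.783, 0.69, 0.624], 'moment': [0.013, -0.055, -0.001], 'gripper_width': 1.002}
scene [[447.8, 0.0, 316.8], [0.0, 447.8, 240.9], [0.0, 0.0, 1.0]] [[0.858, 0.401, -0.321, 0.897], [0.514, -0.689, 0.511, -0.455], [-0.017, -0.603, -0.797, 0.852], [0.0, 0.0, 0.0, 1.0]]
top [[602.8, 0.0, 317.9], [0.0, 602.8, 234.4], [0.0, 0.0, 1.0]] [[0.03, -0.984, 0.173, 0.367], [-0.999, -0.027, 0.019, 0.003], [-0.015, -0.174, -0.985, 1.286], [0.0, 0.0, 0.0, 1.0]]
wrist [[371.6, 0.0, 320.5], [0.0, 371.6, 238.8], [0.0, 0.0, 1.0]] [[-0.255, 0.935, 0.248, 0.091], [0.967, 0.247, 0.066, -0.621], [0.0, 0.257, -0.966, 0.384], [0.0, 0.0, 0.0, 1.0]]
```

View pics/a_scene.png

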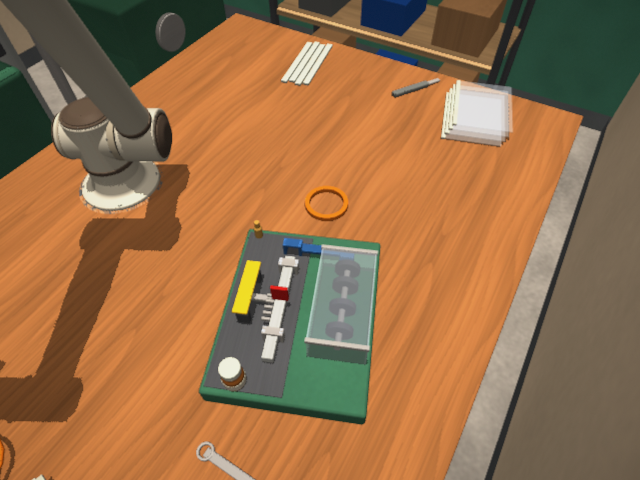

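View pics/a_top.png

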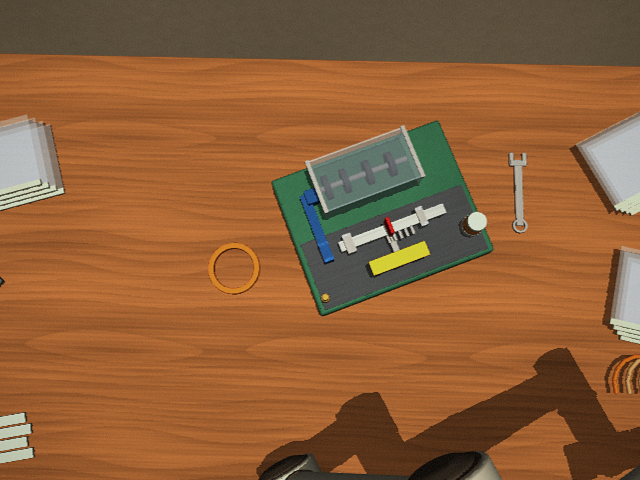

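The scene image shows the yellow paddle at about (247,287), red tab (279,293), blue keeper (293,245), pin (257,229) and jar (231,371). In the top view the paddle is at about (400,258), the tab at (390,226) and the keeper end at (327,255). Next I'll measure their 3D positions.

```bash
cat > h.py <<'E'
import numpy as np,cv2
from station import viewer
def deproj(n,m,d):
    c=viewer.camera_params(n);K=c['mtx'];T=np.array(c['pose'])
    v,u=np.nonzero(m&(d>0));z=d[v,u]
    P=np.c_[(u-K[0][2])/K[0][0]*z,(v-K[1][2])/K[1][1]*z,z]
    return P@T[:3,:3].T+T[:3,3]
def ray_at_z(n,uv,z):
    c=viewer.camera_params(n);K=c['mtx'];T=np.array(c['pose'])
    r=T[:3,:3]@np.array([(uv[0]-K[0][2])/K[0][0],(uv[1]-K[1][2])/K[1][1],1])
    return T[:3,3]+r*(z-T[2,3])/r[2]
def hsvm(p,lo,hi): return cv2.inRange(cv2.cvtColor(p,cv2.COLOR_RGB2HSV),lo,hi)>0
E
python3 - <<'E'
from h import *
for n in ["scene","top"]:
    p=cv2.imread(f"pics/a_{n}.png")[:,:,::-1].copy();d=np.load(f"pics/a_{n}.npy")
    for nm,lo,hi in [("yellow",(26,150,100),(34,255,255)),("red",(0,200,90),(4,255,255)),("green",(50,80,30),(90,255,255)),("blue",(105,150,60),(120,255,255))]:
        m=hsvm(p,lo,hi)
        b=np.zeros_like(m)
        if n=="top": b[110:330,260:510]=1
        else: b[215:430,190:390]=1
        P=deproj(n,m&b,d)
        print(n,nm,len(P),np.round(np.percentile(P,[2,50,98],axis=0),3).tolist())
        if nm=="yellow":
            t=P[P[:,2]>np.percentile(P[:,2],60)-0.006]
            r=cv2.minAreaRect((t[:,:2]*1000).astype(np.float32));print(r, np.median(t[:,2]))
        if nm=="green":
            t=P[(abs(P[:,2]-0.05)<0.006)]
            r=cv2.minAreaRect((t[:,:2]*1000).astype(np.float32));print(r,cv2.boxPoints(r).round())
        if nm in("red","blue"):
            t=P[P[:,2]>np.percentile(P[:,2],95)-0.008];print(t.mean(0).round(4))
            r=cv2.minAreaRect((t[:,:2]*1000).astype(np.float32));print(r)
E
```

```text
scene yellow 709 [[0.505, -0.191, 0.103], [0.533, -0.142, 0.105], [0.56, -0.086, 0.108]]
((531.8057250976562, -138.2793731689453), (27.237897872924805, 118.99250793457031), 22.53388786315918) 0.10515926913916196
scene red 188 [[0.582, -0.126, 0.083], [0.596, -0.12, 0.106], [0.61, -0.114, 0.122]]
[ 0.5958 -0.1191  0.1181]
((595.9695434570312, -118.32858276367188), (29.436031341552734, 6.53074312210083), 24.98759651184082)
scene green 8103 [[0.503, -0.328, 0.016], [0.718, -0.21, 0.05], [0.827, 0.095, 0.053]]
((631.0886840820312, -107.60665893554688), (300.93267822265625, 382.37799072265625), 22.26654052734375) [[ 419.   12.]
 [ 564. -342.]
 [ 843. -228.]
 [ 698.  126.]]
scene blue 329 [[0.528, -0.009, 0.06], [0.563, 0.012, 0.076], [0.6, 0.032, 0.088]]
[0.5447 0.0052 0.0855]
((544.3179321289062, 5.817684173583984), (38.081932067871094, 20.573688507080078), 23.77617645263672)
top yellow 838 [[0.505, -0.189, 0.1], [0.533, -0.135, 0.105], [0.562, -0.082, 0.11]]
((533.3050537109375, -135.43704223632812), (28.093517303466797, 118.49752807617188), 22.452634811401367) 0.10510089729525784
top red 55 [[0.582, -0.122, 0.116], [0.597, -0.114, 0.12], [0.611, -0.106, 0.124]]
[ 0.5961 -0.114   0.1203]
((595.6687622070312, -114.16141510009766), (31.909814834594727, 6.978957653045654), 21.55809211730957)
top green 7778 [[0.442, -0.3, 0.045], [0.663, -0.107, 0.05], [0.819, 0.108, 0.096]]
((630.16796875, -103.29205322265625), (304.03753662109375, 382.7374572753906), 22.414716720581055) [[ 417.   16.]
 [ 563. -338.]
 [ 844. -222.]
 [ 698.  132.]]
top blue 785 [[0.529, -0.0, 0.069], [0.604, 0.033, 0.078], [0.67, 0.06, 0.089]]
[0.5946 0.0252 0.0847]
((599.262451171875, 27.411861419677734), (155.78427124023438, 26.775205612182617), 15.513481140136719)
```

Both cameras agree to within about 2 mm either side of the mean:
- **Machine yaw:** 22.4°.
- **Paddle centre:** about (0.5325, -0.137), top at 0.105.
- **Machine origin:** about (0.559, -0.110).
- **Tab:** predicted at (0.595, -0.1165), measured at (0.596, -0.1165).

The TCP goal is machine (-2, -45), which is (0.574, -0.152) in the world. The jaws should lie along machine x (yaw 202.4°) with a 51 mm opening.

>>> move_arm(
  series=[
    [[0,0,0.94,0.53,0.58,0,0.586],[0,0,0.94,0.53,0.58,0,0.586],[0,0,0.94,0.53,0.58,0,0.586],[0,0,0.94,0.53,0.58,0,0.586],[0,0,0.94,0.53,0.58,0,0.586],[0,0,0.94,0.53,0.58,0,0.586],[0,0,0.94,0.53,0.58,0,0.586],[0,0,0.94,0.53,0.58,0,0.586],[0,0,0.94,0.53,0.58,0,0.586],[0,0,0.94,0.53,0.58,0,0.586],[0,0,0.94,0.53,0.58,0,0.586],[0,0,0.94,0.53,0.58,0,0.586],[0,0,0,0,0,0,0.586],[0,0,0,0,0,0,0.586]],
  ],
)

```text
time_s: 1.9
tcp_pos: [0.5496, -0.1704, 0.2863]
ee_rot: [[-0.009, -0.951, -0.308], [-0.001, -0.308, 0.951], [-1.0, 0.009, 0.002]]
wrist_force: [-0.9, -0.5, -0.3]
gripper_width: 0.583
```

```bash
cat >> h.py <<'E'
from scipy.spatial.transform import Rotation as Ro
a=np.radians(22.4);MX=np.array([np.cos(a),np.sin(a),0]);MY=np.array([-np.sin(a),np.cos(a),0]);O=np.array([.5591,-.1098,0])
Rt=np.c_[[0,0,-1],-MX,np.cross([0,0,-1],-MX)]
def st(tx=-2,ty=-45,tz=None):
    from station import r
    s=r.sense();p=np.array(s['tcp_pos']);R=np.array(s['ee_rot'])
    q=p-O;print('t',s['time_s'],'tcp',p.round(4),'machine mm',np.round([q@MX*1e3,q@MY*1e3,(p[2]-.07)*1e3],1),'F',np.round(s['wrist_force'],1),'w',s['gripper_width'])
    g=O+MX*tx/1e3+MY*ty/1e3
    print('shift to goal units',((g-p)/.06).round(3),'turn units',(np.degrees(Ro.from_matrix(Rt@R.T).as_rotvec())/8).round(3))
E
python3 -c "from h import *;st()"
```

```text
t 1.9 tcp [ 0.5496 -0.1704  0.2863] machine mm [-31.9 -52.4 216.3] F [-0.9 -0.5 -0.3] w 0.5833292636525078
shift to goal units [ 0.414  0.304 -4.771] turn units [ 0.012 -0.065  0.559]
```

>>> move_arm(
  series=[
    [[0.01,-0.06,0.56,0.41,0.3,0,0.586],[0,0,0,0,0,-0.5,0.586],[0,0,0,0,0,-0.5,0.586],[0,0,0,0,0,-0.3,0.586],[0,0,0,0,0,0,0.586]],
  ],
)

```text
time_s: 2.52
tcp_pos: [0.571, -0.157, 0.2071]
ee_rot: [[-0.0, -0.927, -0.374], [-0.0, -0.374, 0.927], [-1.0, 0.0, -0.0]]
wrist_force: [0.2, -0.3, 0.1]
gripper_width: 0.589
```

```bash
python3 - <<'E'
from h import *
st()
for n in ["wrist","scene"]:
    p,d=viewer.capture(n);cv2.imwrite(f"pics/b_{n}.png",p[:,:,::-1])
    if n=="scene": cv2.imwrite("pics/b_sc.png",cv2.resize(p[190:390,190:400,::-1],None,fx=2.8,fy=2.8))
E
```

```text
t 2.525 tcp [ 0.571  -0.157   0.2071] machine mm [ -7.  -48.2 137.1] F [ 0.2 -0.3  0.1] w 0.5888474678593134
shift to goal units [ 0.057  0.081 -3.452] turn units [ 0.002 -0.002  0.056]
```

View pics/b_wrist.png

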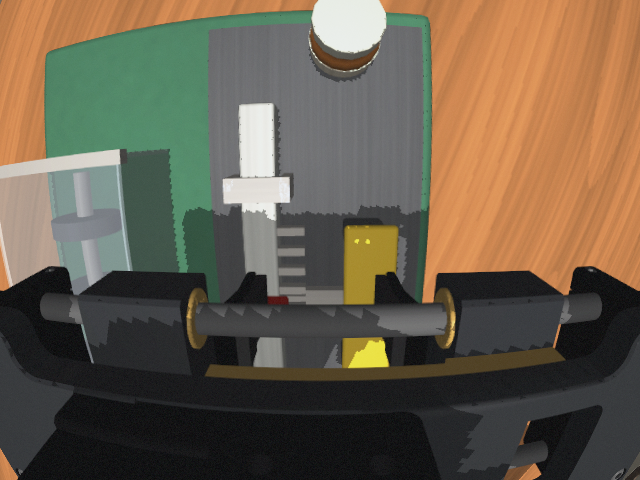

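View pics/b_sc.png

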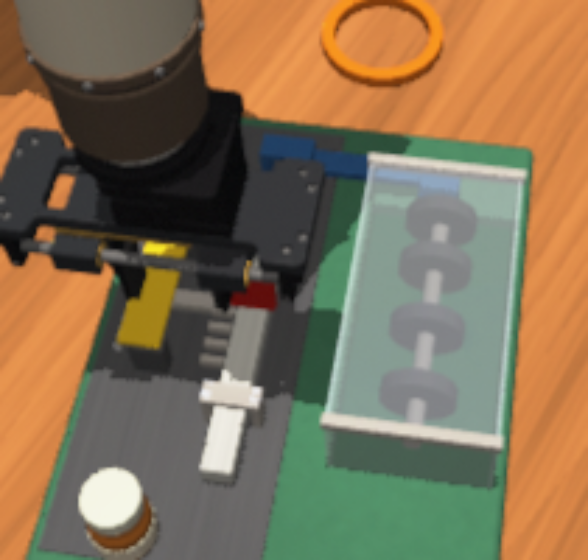

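The wrist view shows the right finger above the paddle (390,290) and the left finger behind the tab (red at 277,300), over the bar. It is off by about 5 mm in machine x. I'll correct that and come down near the paddle.

>>> move_arm(
  series=[
    [[0,0,0.06,0.07,0.08,-0.2,0.586],[0,0,0,0,0,-0.2,0.586],[0,0,0,0,0,0,0.586]],
  ],
)

```text
time_s: 3.0
tcp_pos: [0.5773, -0.1522, 0.1855]
ee_rot: [[0.008, -0.924, -0.382], [-0.001, -0.382, 0.924], [-1.0, -0.007, -0.004]]
wrist_force: [-0.2, 1.3, 0.3]
gripper_width: 0.583
```

```bash
python3 -c "from h import *;st()"
```

```text
t 3.0 tcp [ 0.5773 -0.1522  0.1855] machine mm [  0.6 -46.1 115.5] F [-0.2  1.3  0.3] w 0.5834659980598612
shift to goal units [-0.048  0.    -3.092] turn units [ 0.006  0.055 -0.009]
```

>>> move_arm(
  series=[
    [[0,0,0,-0.04,0,-0.12,0.586],[0,0,0,0,0,0,0.586]],
  ],
)

```text
time_s: 3.25
tcp_pos: [0.5748, -0.1521, 0.1778]
ee_rot: [[0.008, -0.924, -0.382], [-0.001, -0.383, 0.924], [-1.0, -0.007, -0.004]]
wrist_force: [0.2, -0.9, -0.0]
gripper_width: 0.587
```

>>> move_arm(
  series=[
    [[0,0,0,0,0,-0.07,0.586],[0,0,0,0,0,0,0.586]],
  ],
)

```text
time_s: 3.5
tcp_pos: [0.5755, -0.1522, 0.1747]
ee_rot: [[0.01, -0.924, -0.383], [-0.002, -0.383, 0.924], [-1.0, -0.008, -0.005]]
wrist_force: [-1.7, 0.4, 2.9]
gripper_width: 0.586
```

```bash
python3 -c "
from h import *
for i in range(4):
  st();viewer.capture('scene')"
```

```text
t 3.5 tcp [ 0.5755 -0.1522  0.1747] machine mm [ -1.  -45.4 104.7] F [-1.7  0.4  2.9] w 0.5858316079105766
shift to goal units [-0.018  0.    -2.912] turn units [ 0.012  0.069 -0.015]
t 3.55 tcp [ 0.5754 -0.1522  0.1749] machine mm [ -1.  -45.4 104.9] F [-0.5  1.2  2.7] w 0.5899049703597251
shift to goal units [-1.700e-02  1.000e-03 -2.915e+00] turn units [ 0.012  0.07  -0.015]
t 3.6 tcp [ 0.5754 -0.1521  0.1748] machine mm [ -1.  -45.4 104.8] F [-0.9  0.5  3.2] w 0.5858624585854808
shift to goal units [-0.017 -0.    -2.914] turn units [ 0.011  0.071 -0.015]
t 3.65 tcp [ 0.5754 -0.1522  0.1748] machine mm [ -1.1 -45.4 104.8] F [-0.4  0.9  3.5] w 0.589017934297657
shift to goal units [-0.017  0.    -2.914] turn units [ 0.011  0.072 -0.015]
```

>>> move_arm(
  series=[
    [[0,0.07,0,0,0,-0.08,0.586],[0,0,0,0,0,-0.05,0.586]],
  ],
)

```text
time_s: 3.95
tcp_pos: [0.576, -0.1522, 0.1678]
ee_rot: [[0.002, -0.924, -0.383], [-0.002, -0.383, 0.924], [-1.0, -0.001, -0.002]]
wrist_force: [-1.6, 1.3, 6.5]
gripper_width: 0.583
```

>>> move_arm(
  series=[
    [[0,0,0,0,0,-0.03,0.586],[0,0,0,0,0,0,0.586],[0,0,0,0,0,0,0.586]],
  ],
)

```text
time_s: 4.32
tcp_pos: [0.5761, -0.1521, 0.1668]
ee_rot: [[0.001, -0.923, -0.384], [-0.002, -0.384, 0.923], [-1.0, 0.0, -0.003]]
wrist_force: [-1.3, 1.8, 5.8]
gripper_width: 0.584
```

```bash
python3 -c "
from h import *
for i in range(3):
  st();viewer.capture('scene')"
```

```text
t 4.325 tcp [ 0.5761 -0.1521  0.1668] machine mm [ -0.4 -45.6  96.8] F [-1.3  1.8  5.8] w 0.5844846053700301
shift to goal units [-2.80e-02 -1.00e-03 -2.78e+00] turn units [ 0.018  0.005 -0.022]
t 4.375 tcp [ 0.5761 -0.1521  0.1668] machine mm [ -0.4 -45.6  96.8] F [-2.1  0.8  6.9] w 0.5859076778931922
shift to goal units [-2.80e-02 -1.00e-03 -2.78e+00] turn units [ 0.018  0.005 -0.022]
t 4.425 tcp [ 0.5761 -0.1521  0.1668] machine mm [ -0.4 -45.6  96.8] F [-1.2  1.5  6.5] w 0.5897559261921086
shift to goal units [-2.80e-02 -1.00e-03 -2.78e+00] turn units [ 0.018  0.005 -0.022]
```

>>> move_arm(
  series=[
    [[0,0,0,-0.02,0,-0.02,0.586],[0,0,0,-0.03,0.07,-0.01,0.586],[0,0,0,-0.03,0.07,-0.005,0.586]],
  ],
)

```text
time_s: 4.85
tcp_pos: [0.575, -0.1461, 0.1679]
ee_rot: [[0.01, -0.922, -0.387], [-0.009, -0.388, 0.922], [-1.0, -0.006, -0.012]]
wrist_force: [-0.3, -5.5, 5.7]
gripper_width: 0.581
```

```bash
python3 -c "
from h import *
for i in range(3):
  st();viewer.capture('scene')"
```

```text
t 4.85 tcp [ 0.575  -0.1461  0.1679] machine mm [  0.9 -39.7  97.9] F [-0.3 -5.5  5.7] w 0.5811124279961087
shift to goal units [-0.011 -0.101 -2.798] turn units [ 0.061  0.07  -0.05 ]
t 4.9 tcp [ 0.575  -0.1459  0.168 ] machine mm [  0.9 -39.4  98. ] F [-0.1 -4.2  6. ] w 0.5865974100791956
shift to goal units [-0.01  -0.105 -2.799] turn units [ 0.061  0.071 -0.051]
t 4.95 tcp [ 0.575  -0.1459  0.1679] machine mm [  0.9 -39.4  97.9] F [ 1.  -3.7  6.6] w 0.5878285276843798
shift to goal units [-0.01  -0.104 -2.798] turn units [ 0.059  0.07  -0.05 ]
```

>>> move_arm(
  series=[
    [[0.06,0.07,-0.05,-0.03,-0.01,-0.05,0.586],[0,0,0,0,0,-0.01,0.586]],
  ],
)

```text
time_s: 5.25
tcp_pos: [0.5755, -0.1469, 0.1662]
ee_rot: [[0.006, -0.924, -0.382], [-0.001, -0.382, 0.924], [-1.0, -0.005, -0.003]]
wrist_force: [-2.7, 1.7, 6.8]
gripper_width: 0.585
```

```bash
python3 -c "
from h import *
for i in range(2):
  st();viewer.capture('scene')"
```

```text
t 5.25 tcp [ 0.5755 -0.1469  0.1662] machine mm [  1.  -40.5  96.2] F [-2.7  1.7  6.8] w 0.5845823780032949
shift to goal units [-0.019 -0.088 -2.769] turn units [ 0.005  0.042 -0.006]
t 5.3 tcp [ 0.5755 -0.1468  0.1661] machine mm [  1.  -40.5  96.1] F [-0.7  1.6  7.2] w 0.5818829628603289
shift to goal units [-0.018 -0.089 -2.769] turn units [ 0.006  0.041 -0.007]
```

>>> move_arm(
  series=[
    [[0.02,0.04,0,-0.04,0.07,-0.02,0.586],[0.03,0.03,-0.02,-0.04,0.07,-0.03,0.586],[0.03,0.03,-0.02,-0.04,0.07,-0.03,0.586]],
  ],
)

```text
time_s: 5.72
tcp_pos: [0.5737, -0.1385, 0.166]
ee_rot: [[0.005, -0.924, -0.382], [0.001, -0.382, 0.924], [-1.0, -0.005, -0.001]]
wrist_force: [1.9, -8.4, 7.9]
gripper_width: 0.587
```

```bash
python3 -c "
from h import *
st()"
```

```text
t 5.725 tcp [ 0.5737 -0.1385  0.166 ] machine mm [  2.6 -32.1  96. ] F [ 1.9 -8.4  7.9] w 0.5867118740524566
shift to goal units [ 0.011 -0.228 -2.767] turn units [-0.004  0.038 -0.01 ]
```

>>> move_arm(
  series=[
    [[0.03,0.03,-0.01,-0.07,0.06,-0.03,0.586],[0.03,0.03,-0.01,-0.07,0.06,-0.03,0.586],[0.03,0.03,-0.01,-0.06,0.07,-0.03,0.586]],
  ],
)

```text
time_s: 6.1
tcp_pos: [0.5704, -0.1326, 0.166]
ee_rot: [[0.015, -0.923, -0.383], [0.002, -0.383, 0.924], [-1.0, -0.015, -0.004]]
wrist_force: [2.1, -8.4, 6.3]
gripper_width: 0.586
```

```bash
cat >> h.py <<'E'
def look(tag):
    p,d=viewer.capture("scene");cv2.imwrite(f"pics/{tag}.png",cv2.resize(p[190:390,190:400,::-1],None,fx=2.8,fy=2.8))
    b=np.zeros(p.shape[:2],bool);b[215:430,190:390]=1
    for nm,lo,hi in [("yellow",(26,150,60),(34,255,255)),("red",(0,180,50),(4,255,255))]:
        P=deproj("scene",hsvm(p,lo,hi)&b,d);q=P-O
        if len(P): print(nm,len(P),'mach y',np.round(np.percentile(q@MY,[5,50,95])*1e3,1),'x',np.round(np.percentile(q@MX,[5,50,95])*1e3,1),'z',np.round(np.percentile(P[:,2],[5,50,95])*1e3,1))
E
python3 -c "
from h import *
st();look('c1')"
```

```text
t 6.1 tcp [ 0.5704 -0.1326  0.166 ] machine mm [  1.8 -25.4  96. ] F [ 2.1 -8.4  6.3] w 0.5861320329845473
shift to goal units [ 0.067 -0.326 -2.767] turn units [-0.014  0.109 -0.018]
yellow 103 mach y [-74.1 -67.4 -59.9] x [-48.3 -35.2 -23.5] z [93.3 95.5 97.6]
red 11 mach y [-16.9 -15.6 -14.6] x [17.  39.  45.5] z [79.3 82.7 86.9]
```

View pics/c1.png

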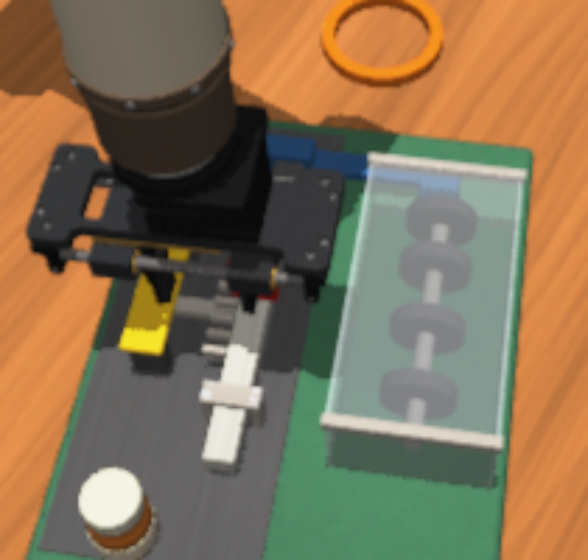

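The paddle reads z 95.5, so it is about 9.5 mm down. The tab face is at y ≈ -15.6, which matches the finger's front at -15.9. The bolt is sliding, so I'll continue.

>>> move_arm(
  series=[
    [[0.02,0.1,-0.02,-0.07,0.06,-0.03,0.586],[0.02,0.05,-0.01,-0.07,0.06,-0.03,0.586],[0.02,0.05,-0.01,-0.07,0.06,-0.03,0.586],[0.02,0.05,-0.01,-0.07,0.07,-0.03,0.586]],
  ],
)

```text
time_s: 6.65
tcp_pos: [0.5666, -0.1242, 0.1665]
ee_rot: [[0.014, -0.923, -0.383], [-0.001, -0.383, 0.924], [-1.0, -0.013, -0.006]]
wrist_force: [3.8, -6.5, 6.0]
gripper_width: 0.585
```

```bash
python3 -c "
from h import *
st();look('c2')"
```

```text
t 6.65 tcp [ 0.5666 -0.1242  0.1665] machine mm [  1.5 -16.2  96.5] F [ 3.8 -6.5  6. ] w 0.584920498125454
shift to goal units [ 0.129 -0.466 -2.775] turn units [ 0.004  0.1   -0.018]
yellow 161 mach y [-73.5 -63.1 -51.7] x [-48.  -35.3 -23.4] z [94.1 96.2 98.2]
red 19 mach y [-8.  -6.9 -5.3] x [17.3 41.6 46.1] z [81.3 85.  92. ]
```

>>> move_arm(
  series=[
    [[0.03,0.1,-0.02,-0.08,0.06,-0.04,0.586],[0.03,0.06,-0.01,-0.08,0.06,-0.035,0.586],[0.03,0.06,-0.01,-0.08,0.06,-0.035,0.586],[0.03,0.06,-0.01,-0.07,0.07,-0.035,0.586]],
  ],
)

```text
time_s: 7.2
tcp_pos: [0.5625, -0.1153, 0.1666]
ee_rot: [[0.012, -0.923, -0.384], [0.003, -0.384, 0.923], [-1.0, -0.012, -0.002]]
wrist_force: [3.0, -7.8, 6.8]
gripper_width: 0.589
```

```bash
python3 -c "
from h import *
st();look('c3')"
```

```text
t 7.2 tcp [ 0.5625 -0.1153  0.1666] machine mm [ 1.  -6.4 96.6] F [ 3.  -7.8  6.8] w 0.5890213027614106
shift to goal units [ 0.199 -0.614 -2.777] turn units [-0.02   0.086 -0.025]
yellow 225 mach y [-73.4 -58.3 -42.8] x [-48.  -35.2 -23.4] z [94.1 96.2 98.5]
red 24 mach y [2.  2.7 4.7] x [16.  41.1 46.2] z [82.3 86.3 92.6]
```

>>> move_arm(
  series=[
    [[0.01,0.1,-0.03,-0.08,0.06,-0.045,0.586],[0.02,0.06,-0.01,-0.08,0.06,-0.035,0.586],[0.02,0.06,-0.01,-0.08,0.06,-0.035,0.586],[0.02,0.06,-0.01,-0.07,0.07,-0.035,0.586]],
  ],
)

```text
time_s: 7.75
tcp_pos: [0.5583, -0.1063, 0.1667]
ee_rot: [[0.01, -0.923, -0.384], [-0.0, -0.384, 0.923], [-1.0, -0.009, -0.004]]
wrist_force: [2.1, -7.8, 7.4]
gripper_width: 0.585
```

```bash
python3 -c "
from h import *
st();look('c4')"
```

```text
t 7.75 tcp [ 0.5583 -0.1063  0.1667] machine mm [ 0.6  3.5 96.7] F [ 2.1 -7.8  7.4] w 0.5849372118248047
shift to goal units [ 0.268 -0.764 -2.779] turn units [ 0.002  0.073 -0.021]
yellow 296 mach y [-73.  -53.3 -32.4] x [-48.2 -35.8 -23.4] z [94.2 96.5 98.5]
red 31 mach y [ 1.5 12.3 14.4] x [16.  40.5 46.1] z [ 80.8  87.7 108.4]
```

>>> move_arm(
  series=[
    [[0.02,0.08,-0.02,-0.06,0.07,-0.045,0.586],[0.03,0.06,-0.01,-0.05,0.1,-0.04,0.586]],
  ],
)

```text
time_s: 8.05
tcp_pos: [0.5575, -0.1021, 0.1666]
ee_rot: [[0.004, -0.924, -0.383], [-0.005, -0.383, 0.924], [-1.0, -0.002, -0.006]]
wrist_force: [4.3, -30.1, 4.9]
gripper_width: 0.587
```

```bash
python3 -c "
from h import *
st();look('c5')"
```

```text
t 8.05 tcp [ 0.5575 -0.1021  0.1666] machine mm [ 1.5  7.7 96.6] F [  4.3 -30.1   4.9] w 0.5865090406446634
shift to goal units [ 0.281 -0.834 -2.777] turn units [ 0.037  0.032 -0.016]
yellow 317 mach y [-72.4 -50.9 -28.6] x [-48.4 -35.4 -23.4] z [94.4 96.7 98.6]
red 31 mach y [ 5.2 15.8 17.6] x [15.6 37.8 45.8] z [ 82.1  87.  106.1]
```

The force along y jumped to about 30 N with the finger at 7.7 mm, so the bolt is at its end stop and the paddle is still about 8.5 mm down. I'll relieve the side load and lift straight off.

>>> move_arm(
  series=[
    [[0,0,0,0,-0.01,-0.02,0.586],[0,0,0,0.01,-0.03,0.1,0.586],[0,0,0,0,-0.01,0.3,0.586],[0,0,0,0,0,0.6,0.586],[0,0,0,0,0,0.8,0.586],[0,0,0,0,0,0.8,0.586],[0,0,0,0,0,0,0.586]],
  ],
)

```text
time_s: 8.98
tcp_pos: [0.5572, -0.1063, 0.321]
ee_rot: [[-0.002, -0.926, -0.378], [-0.003, -0.378, 0.926], [-1.0, 0.003, -0.002]]
wrist_force: [-0.4, 0.1, 0.4]
gripper_width: 0.585
```

```bash
python3 -c "
from h import *
st();look('d1')"
```

```text
t 8.975 tcp [ 0.5572 -0.1063  0.321 ] machine mm [ -0.5   4.  251. ] F [-0.4  0.1  0.4] w 0.5849287358134793
shift to goal units [ 0.287 -0.765 -5.35 ] turn units [ 0.023 -0.011  0.023]
yellow 362 mach y [-73.  -48.8 -24.1] x [-48.4 -35.4 -23.4] z [102.7 105.1 107.1]
red 198 mach y [14.5 16.  19.3] x [16.8 30.9 45.1] z [ 84.  105.2 120.7]
```

View pics/d1.png

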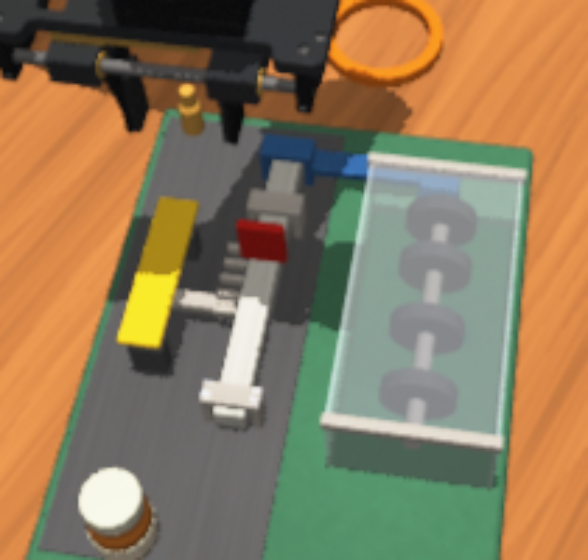

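The paddle is back at z 105.1, fully up. The tab's median moved from y -23.5 to +16.0, about 39.5 mm of travel. The bolt tip is in the blue keeper at (287,160), and the jar and pin are still standing. I'll hand in.

```bash
python3 -c "
from station import r
print(r.finish_job())"
```

```text
the job is handed in; nothing more can be done
None
```

The guard is locked and the job is handed in, at about 9 s of the 40 s allowed. The hand-in gives no verdict.

I pressed the yellow catch down about 9 mm with one finger. With the other I pushed the red tab until the bolt hit its end stop, where the side force rose to about 30 N. The catch read roughly 8 to 9.5 mm down at every check while the bolt was sliding. Then I eased off the side load and lifted straight up.

Last checks, all in agreement:
- **Bolt:** it travelled about 39.5 mm, and its tip shows in the blue keeper.
- **Catch:** the paddle top is back at 105.1 mm, fully up, which it can only reach with the bolt home.
- **Hand:** the fingertips are about 250 mm above the bench and the wrist force is about 0 N.
- **Loose things:** the jar and pin still stand where they were. The ring was partly behind the gripper in the last picture, and the wrench was outside it. No part of the arm went near either.

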